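Line up the mixing dishes and hold the sprung light-shield cover at its set angle

ROBOT

A 6-joint arm with a two-finger parallel gripper is mounted at the origin on a cart in front of the work surface, level with it; the furniture and walls round the work are solid. World frame = base frame: x ahead of the robot, y to its left, z up, the work surface at z = 0. Lengths are in m, angles in rad, forces in N, time in s.
With the tool pointing down it reaches from about 0.375 to 0.9 m from the base axis. Payload 3.1 kg.
Tool frame: the origin (TCP) lies between the finger pads; the fingertips stand 25 mm ahead of it and the grasp point (between the pads) lies 6 mm ahead of it; x points along the fingers, y is the direction in which the jaws open and shut, and the axes are right-handed (so a half turn about x gives the same grasp; the last joint's range is limited). The gripper opens to 85 mm and grips with 20 to 120 N. Pads are 22 mm wide; open, the fingers measure 114 mm over their backs; the gripper's body (76 mm by 85 mm) begins 54 mm behind the grasp point. The pads swing forward as they close: fully open they stand 13 mm farther back than shut.
Start: joints at [1.054, 0.527, 1.433, -0, 1.181, -0.178], TCP at [0.208, 0.589, 0.256] pointing down, gripper open.
Joint ranges: [-3.08, 3.08], [-0.75, 2.2], [0.22, 2.44], [-1.43, 4.57], [0, 2.65], [-2.85, 2.85]. Speed limits (rad/s): [2.79, 2.79, 3.14, 3.14, 3.14, 3.14].

INTERFACE

Orientations are given as a unit quaternion [x, y, z, w].
In Python, from station import manip, viewer, workorder gives the robot as it stands.
- The arm moves only by the shell command python3 -m crank 'ROWS' [FORCE]. ROWS is JSON, one flat list of numbers, 5 for each row, row after row: the opening, from 0 (shut) to 1 (fully open), then the shift along the world's x, y, z in mm, then the turn about the world's z in rad. A call has 1 to 10 rows; each row is the pose to reach, as a shift and turn from the pose commanded when the call began; what a row does not reach only later rows make up. A row lasts 1/8 s, in which the tool goes at most 62.5 mm and 10.7 degrees, less where a joint would pass 70% of its speed; a pose out of reach is approached as far as the arm can. A call with a gripper value outside its range is refused whole. The fingers move at their own pace and stop on an object; FORCE is the grip in N (left out, the last holds). Time passes only in rows, so rows that repeat a pose let the fingers close. It gives the time, the measured TCP pose, the force and the opening at its end, in the units of the state.
- manip.sense(): the state, without advancing time (a new reading comes with each control period).
- viewer.snapshot(name): name is "scene" or "top"; returns a dict with "img" (400x640x3 uint8, red, green, blue), "range_z" (400x640 float32, m along the optical axis (not along the pixel's ray), 0 where there is no reading), "fx", "fy", "cx", "cy" (pixels), "k1" (the pictures are not rectified: a ray, as slopes to the right and down, at radius r is drawn at 1 + k1 r^2 times it, then the intrinsics apply), "origin" and "attitude" of the camera in the world. Camera axes: x right, y down, z forward; pixel columns grow to the right and rows downward; lengths in m; the calibration is good to about 2 mm. A picture is of the moment at which its call begins.
- workorder.sign_off(): hands the job in, once; it reports no verdict.
The state is a dict: "t": time; "q": joint angles; "qd": joint speeds; "tau": joint torques, N m; "tcp_pos": TCP position; "tool_rot": TCP orientation; "force": force on the tool from outside, world axes, zero at the start; "ft_torque": the same for the moment, N m; "finger_gap": opening from 0.0 (shut) to 1.0 (fully open).
Only numpy, scipy, OpenCV 4.12 (cv2) and the standard library are available. Lean on these libraries where they do the work, as an engineer would, in place of code of your own. Each camera call takes 0.05 s, during which the arm holds its last target.

TASK

Get the light-shield box ready for loading: first, with its cover still shut, nudge the three small glass dishes up against the front of the layout rail so that one stands upright and centred before each of the rail's three pins. Then take the bar of the sprung cover, lift the cover until it is level with the setting arm beside it, and finish still holding it there by the bar, for the assistant to load; the cover springs shut if let go. Leave the setting arm where it is set, and the other things on the trolley in their places.

Things in the scene. Friction and masses are not known exactly. Their poses are not given: they have to be found in the camera images.
- rail: layout rail, a fixed straight steel strip 12 mm deep (x), 240 mm long (y) and 10 mm high, lying on the trolley top, with three upright pins 7 mm thick and 12 mm tall standing on it at y = -80, 0 and +80 mm. Origin at the centre of its underside; x points away from the robot (its front face, at x = -6 mm, looks toward the robot), y along the strip, z up
- spot1 (a point): where the centre of a dish belongs on the trolley top, before the pin at the rail's y = -80 mm; 23.5 mm in front of the rail's centre line, so that the dish all but touches the rail. Any dish may take any spot. Axes as the rail
- spot2 (a point): the same before the rail's middle pin (y = 0)
- spot3 (a point): the same before the pin at the rail's y = +80 mm
- dish1: one of three identical loose glass dappen dishes, waisted and round, 33 mm across at the rim, tapering to a narrower foot, 26 mm high, about 35 g, solid to the touch (fingers cannot enter the cup; grip it firmly round the rim, and raise it 2 or 3 mm if it slips when slid); origin at the centre of its underside, z up. They start scattered 6 to 13 cm in front of the rail, one in each third of its length, at least 65 mm apart
- dish2: another such dish
- dish3: another such dish
- shield_box: light-shield box, a fixed grey open box 130 mm deep (x), 160 mm wide (y), 60 mm high, under a flat aluminium cover. Origin at the centre of its underside; x points away from the robot, y left, z up
- hinge (a point): middle of the cover's hinge axis, on the far rim of the box, 65 mm behind its centre and 66 mm above the trolley top; the axis runs along the box's y
- cover (a joint): angle of the cover, rad: 0 shut (level), growing as its front edge rises; stops at 1.35. A spring and its weight press it shut: about 3 N at the bar, along its arc, starts it, rising to about 6 N at 0.9 rad
- cover_mid (a point): middle of the cover plate (132 x 158 x 8 mm), 65 mm from the hinge axis; moves with the cover. Its x points from the front edge to the hinge
- bar (a point): the cover's handle: a round steel bar 10 mm thick, 100 mm long between two side struts at its ends, parallel to the hinge axis, in the plane of the cover plate, 42 mm in front of its front edge and 172 mm from the hinge axis; part of the cover. Origin at the bar's middle, axes as the cover: y along the bar. With the cover shut it is 66 mm above the trolley top; it can be pinched from above, front to back, and turns between the fingers as the cover rises
- setting_arm (a joint): angle of the setting arm, rad, in the same sense as the cover's angle (0 level, growing upward); set between 0.5 and 0.87 at the start, held by friction
- setting_tip (a point): centre of the 16 mm ball at the end of the setting arm, a slim dark steel arm pivoted on the cover's hinge axis, on the left (+y) side of the box, 95 mm from its middle, beside a steel quadrant scale; the ball is 150 mm from the hinge axis, so it stands 135 to 185 mm above the trolley top; do not knock it on the way. x points along the arm to the pivot: the cover is at the right angle when cover and arm lie in one plane
- bur_block: bystander: bur block 46 x 62 x 34 mm with clear lid, behind the rail; origin at the centre of its underside
- suture_box: bystander: small carton 29 x 78 x 59 mm, standing; origin at the centre of its underside
- gauze_packet: bystander: flat packet 86 x 85 x 19 mm, lying in front of the box; origin at the centre of its underside
- timer: bystander: timer 62 x 62 x 21 mm, near the robot; origin at the centre of its underside
There are look-alikes about, which are no part of the job. Leave any yellow look-alike of the dish2 alone. Leave any red look-alike of the dish1 alone.

How it is judged:
By the outcome, as a careful person would: the job done as asked, in the order asked, and still so for the second after the job is handed in, while the arm keeps its last pose, push and grip.
It also fails if it takes over 59 s, if anything falls off the work surface, if the arm or the gripper's body presses on something with over 40 N, if the wrist force passes 120 N, or if a joint passes its speed limit or range.

## Working session

There is one attempt and no reset: what is moved stays moved. The work goes in short steps, Python scripts to look and compute and a shell command to move; the robot and the scene stay as the last step left them, time stands still between calls to the robot, and variables do not carry over. Pictures are saved under pics/ and viewed, and the job is handed in when it is done.

```bash
ls; mkdir -p pics; cat > h.py <<'E'
import numpy as np,cv2
from station import manip,viewer,workorder
from scipy.spatial.transform import Rotation as R
def snap(n):
    s=viewer.snapshot(n); return s
def att(s):
    a=np.array(s['attitude'],float)
    return a if a.shape==(3,3) else R.from_quat(a).as_matrix()
def pts(s):
    h,w=s['range_z'].shape
    u,v=np.meshgrid(np.arange(w),np.arange(h))
    x=(u-s['cx'])/s['fx'];y=(v-s['cy'])/s['fy']
    K=np.array([[s['fx'],0,s['cx']],[0,s['fy'],s['cy']],[0,0,1]])
    xy=cv2.undistortPoints(np.stack([u,v],-1).reshape(-1,1,2).astype(np.float64),K,np.array([s['k1'],0,0,0,0.])).reshape(h,w,2)
    z=s['range_z'].astype(float)
    P=np.dstack([xy[...,0]*z,xy[...,1]*z,z])
    W=P@att(s).T+np.array(s['origin'])
    W[z==0]=np.nan
    return W
E
python3 - <<'E'
from h import *
print(manip.sense())
for n in('scene','top'):
    s=snap(n);cv2.imwrite(f'pics/{n}0.png',s['img'][...,::-1]);np.savez(f'{n}0.npz',**s)
    print({k:v for k,v in s.items() if k not in('img','range_z')})
E
```

```text
pics
{'t': 0.0, 'q': array([ 1.05347606e+00,  5.28430602e-01,  1.43391308e+00, -1.72710904e-05,
        1.18137164e+00, -1.78506581e-01]), 'qd': array([4.60924099e-04, 1.12262826e-03, 1.76469118e-04, 6.25926732e-05,
       1.13876634e-03, 3.30108948e-04]), 'tau': array([-4.19251965e-04, -4.42352128e+01, -1.78020072e+01, -3.61853636e-04,
        8.24505201e-03, -2.29346441e-06]), 'tcp_pos': array([0.20737848, 0.5888919 , 0.25535197]), 'tool_rot': array([ 0.11850679,  0.69723507, -0.11992167,  0.69673395]), 'force': array([-0.01975211,  0.25061013, -0.36590893]), 'ft_torque': array([-0.05535549,  0.0051567 ,  0.03064113]), 'finger_gap': 0.9985049741120877}
{'fx': 416.54723814466035, 'fy': 416.54723814466035, 'cx': 316.34136012067484, 'cy': 196.81570616860554, 'k1': -0.040268074432263275, 'origin': array([ 0.23775233, -0.49806269,  0.74313208]), 'attitude': array([ 0.90212226, -0.25303873,  0.08653943, -0.33861152])}
{'fx': 460.60292583158105, 'fy': 460.60292583158105, 'cx': 318.14498241991095, 'cy': 195.8996482061928, 'k1': 0.008318031808385307, 'origin': array([0.36372408, 0.00162675, 1.29858797]), 'attitude': array([-0.70261551,  0.70831194, -0.04168271,  0.05374192])}
```

View pics/scene0.png

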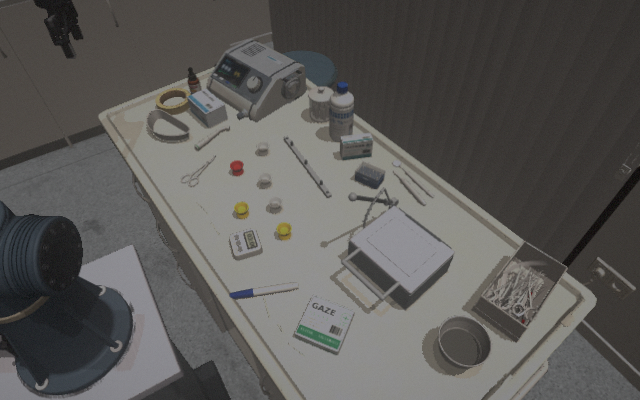

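View pics/top0.png

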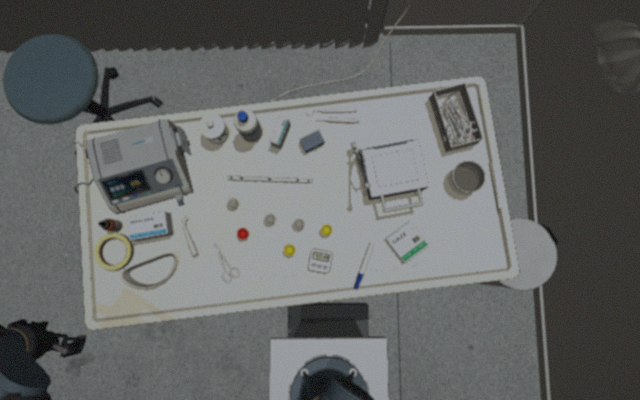

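The scene view shows three clear dishes at about (262,148), (265,181) and (275,204). The look-alikes are red at (237,167) and yellow at (241,210) and (284,230). The rail runs from (285,138) to (328,194). The box is at (400,255), with its bar at (370,290) and the setting ball near (323,244).

```bash
python3 - <<'E'
from h import *
S={n:dict(np.load(f'{n}0.npz')) for n in('scene','top')}
for n in S:
    W=pts(S[n]);np.save(n+'W.npy',W)
    im=S[n]['img']
    if n=='scene': c=im[120:320,210:470]; k=3
    else: c=im[120:270,200:460];k=3
    cv2.imwrite(f'pics/{n}0z.png',cv2.resize(c,None,fx=k,fy=k,interpolation=cv2.INTER_CUBIC)[...,::-1])
W=np.load('sceneW.npy')
for name,(u,v) in dict(table=(300,250),d1=(262,148),d2=(265,181),d3=(275,204),red=(237,167),y1=(241,210),y2=(284,230),r0=(287,140),r1=(328,193),box=(400,240),ball=(323,244)).items(): print(name,W[v,u].round(4), np.nanmedian(W[v-2:v+3,u-2:u+3].reshape(-1,3),0).round(4))
W=np.load('topW.npy')
for name,(u,v) in dict(table=(340,210),table2=(140,290),t3=(480,230),d1=(233,204),d2=(270,220),d3=(298,225),r0=(230,179),r1=(312,181),box=(395,167),bar=(398,212),ball=(349,209)).items(): print(name,W[v,u].round(4), np.nanmedian(W[v-2:v+3,u-2:u+3].reshape(-1,3),0).round(4))
E
```

```text
table [ 0.4522 -0.0522  0.003 ] [ 0.4522 -0.0514  0.0015]
d1 [0.5188 0.2626 0.0178] [0.5181 0.2636 0.0182]
d2 [0.4734 0.1534 0.0182] [0.4734 0.1534 0.018 ]
d3 [0.4619 0.0798 0.0147] [0.4607 0.0792 0.0174]
red [0.4362 0.2352 0.0157] [0.4353 0.2349 0.0173]
y1 [0.3874 0.1019 0.018 ] [0.3871 0.1028 0.0172]
y2 [0.4445 0.0033 0.0156] [0.4442 0.0029 0.0173]
r0 [0.5919 0.2636 0.0101] [0.5919 0.2658 0.0099]
r1 [0.5846 0.0476 0.0104] [0.5846 0.0482 0.0107]
box [ 0.6115 -0.1748  0.0694] [ 0.6104 -0.1757  0.0712]
ball [ 0.502  -0.0642  0.0022] [ 0.502  -0.0646  0.0022]
table [ 0.4988 -0.0382  0.0063] [ 0.4995 -0.0383  0.0019]
table2 [0.2807 0.5203 0.0015] [0.2806 0.5188 0.0012]
t3 [ 0.4397 -0.428   0.0028] [ 0.4397 -0.428   0.0019]
d1 [0.5178 0.2633 0.0124] [0.5168 0.2629 0.0197]
d2 [0.471  0.1575 0.0206] [0.4712 0.1575 0.0194]
d3 [0.4566 0.0796 0.0181] [0.4565 0.0794 0.0193]
r0 [0.5899 0.2738 0.0093] [0.5902 0.2738 0.0076]
r1 [ 0.5836  0.0405 -0.0012] [0.5831 0.0405 0.0034]
box [ 0.6077 -0.1865  0.0705] [ 0.6074 -0.1862  0.0726]
bar [ 0.4917 -0.2009  0.0066] [ 0.4919 -0.2015  0.0026]
ball [ 0.5015 -0.0636  0.0055] [ 0.5017 -0.0637  0.0031]
```

View pics/scene0z.png

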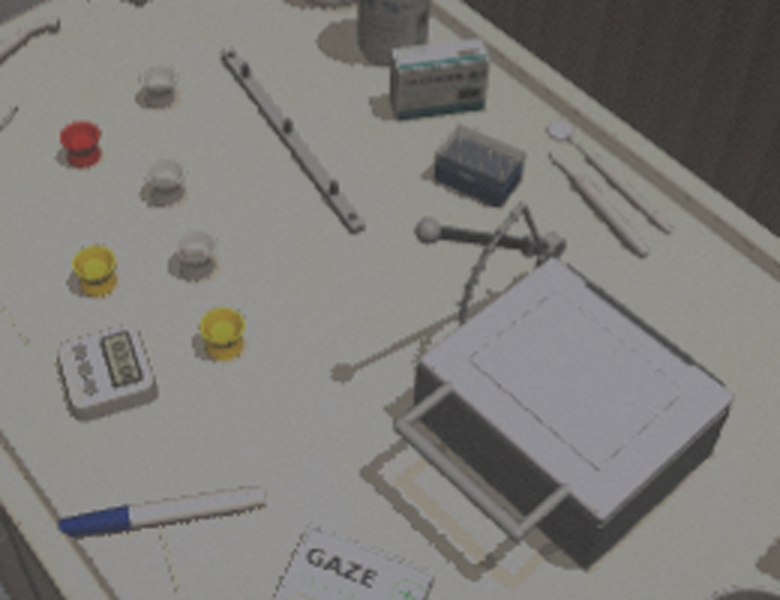

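View pics/top0z.png

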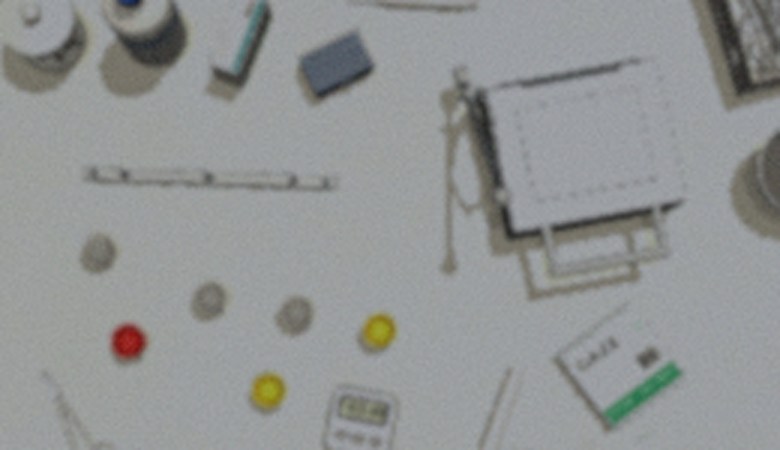

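```bash
python3 - <<'E'
from h import *
for n in('scene','top'):
    W=np.load(n+'W.npy');X,Y,Z=W[...,0],W[...,1],W[...,2]
    print(n)
    m=(X>.565)&(X<.61)&(Y>.02)&(Y<.30)&(Z>.006)&(Z<.028)
    P=W[m];
    for _ in range(3):
        c=np.polyfit(P[:,1],P[:,0],1); r=P[:,0]-np.polyval(c,P[:,1]); P=P[abs(r)<.009]
    print(' rail',len(P),'slope',c,'yrange',np.percentile(P[:,1],[0,1,50,99,100]).round(4),'x perc',np.percentile(r,[2,98]).round(4),'z',np.median(P[:,2]))
    pin=P[P[:,2]>.016]; print('  pins',pin[np.argsort(pin[:,1])].round(4).tolist())
    for k,(x,y) in dict(d1=(.518,.263),d2=(.472,.155),d3=(.459,.08),red=(.436,.235),y2=(.4444,.003)).items():
        m=(np.hypot(X-x,Y-y)<.03)&(Z>.010)&(Z<.04)
        p=W[m]; vv,uu=np.where(m)
        print(' ',k,len(p),'mean',p.mean(0).round(4),'ext',np.percentile(p,[2,98],axis=0).round(4).tolist(), 'px',uu.mean().round(1),vv.mean().round(1),uu.min(),uu.max(),vv.min(),vv.max())
    m=(X>.5)&(X<.72)&(Y>-.33)&(Y<-.05)&(Z>.06)&(Z<.082)
    cov=W[m];
    print(' cover',len(cov),np.percentile(cov,[1,50,99],axis=0).round(4).tolist())
    r=cv2.minAreaRect((cov[cov[:,0]>.545][:,:2]*1000).astype(np.float32));print('  rect',r)
    m=(X>.46)&(X<.56)&(Y>-.33)&(Y<-.1)&(Z>.045)&(Z<.085)
    vv,uu=np.where(m);print(' bar',m.sum(),np.c_[uu,vv,(W[m]*1000).round(0)].astype(int)[::6].tolist())
    m=(X>.4)&(X<.75)&(Y>-.15)&(Y<0.05)&(Z>.09)
    vv,uu=np.where(m);print(' arm',m.sum(),np.c_[uu,vv,(W[m]*1000).round(0)].astype(int)[::2].tolist())
E
```

```text
scene
 rail 355 slope [0.04583705 0.58144078] yrange [0.041  0.0423 0.1467 0.2758 0.2793] x perc [-0.0055  0.0066] z 0.010609412448850608
  pins [[0.5839, 0.0777, 0.0177], [0.587, 0.0783, 0.0189], [0.5871, 0.0783, 0.0223], [0.5874, 0.0788, 0.0251], [0.5847, 0.079, 0.0195], [0.5853, 0.08, 0.0252], [0.5858, 0.0809, 0.0207], [0.5836, 0.0818, 0.0211], [0.5842, 0.0829, 0.0162], [0.5845, 0.0833, 0.0227], [0.5883, 0.1562, 0.0198], [0.586, 0.1575, 0.0164], [0.5873, 0.1594, 0.0211], [0.5877, 0.1599, 0.0239], [0.5876, 0.1603, 0.0167], [0.5909, 0.1606, 0.0216], [0.5912, 0.1614, 0.0175], [0.5889, 0.1618, 0.0252], [0.5931, 0.1645, 0.0209], [0.5933, 0.2375, 0.0186], [0.5913, 0.2388, 0.022], [0.5947, 0.2396, 0.0232], [0.5951, 0.2408, 0.0187], [0.5925, 0.2409, 0.0233]]
  d1 111 mean [0.5223 0.2648 0.0216] ext [[0.5074, 0.2478, 0.0115], [0.5355, 0.2777, 0.0287]] px 262.7 145.9 257 268 141 152
  d2 138 mean [0.4766 0.1594 0.0214] ext [[0.4606, 0.1421, 0.0106], [0.4905, 0.1744, 0.0283]] px 264.9 178.0 258 271 172 184
  d3 153 mean [0.4622 0.0786 0.0218] ext [[0.4469, 0.0617, 0.0108], [0.4764, 0.0928, 0
[... 17538 characters left out ...]
71, -94, 141], [365, 176, 569, -98, 151], [364, 177, 567, -95, 152], [366, 177, 576, -105, 96], [365, 178, 564, -98, 155], [364, 179, 562, -95, 150], [366, 179, 560, -99, 160], [366, 180, 558, -100, 159], [366, 181, 554, -99, 166], [365, 182, 553, -97, 154], [367, 182, 550, -101, 173], [365, 183, 548, -96, 173], [367, 183, 547, -100, 179], [369, 183, 547, -105, 175], [365, 184, 545, -95, 175], [367, 184, 545, -100, 174], [369, 184, 544, -105, 178], [364, 185, 543, -93, 172], [366, 185, 542, -98, 177], [368, 185, 542, -103, 176], [370, 185, 543, -108, 171], [366, 186, 540, -98, 174], [368, 186, 540, -103, 175], [370, 186, 541, -108, 170], [366, 187, 539, -98, 168], [368, 187, 538, -103, 171]]
```

```bash
python3 - <<'E'
from h import *
s=manip.sense();M=R.from_quat(s['tool_rot']).as_matrix();print(M.round(3), 'jaw yaw',np.arctan2(M[1,1],M[0,1]))
rot=-0.043
rc=np.array([.589,.160]);Rz=lambda a:np.array([[np.cos(a),-np.sin(a)],[np.sin(a),np.cos(a)]])
for k in(-.08,0,.08): print((rc+Rz(rot)@[-.0235,k]).round(4))
# cover & bar fits (z window 64..76)
for n in('scene','top'):
    W=np.load(n+'W.npy');X,Y,Z=W[...,0],W[...,1],W[...,2]
    best=None
    m=(X>.48)&(X<.72)&(Y>-.30)&(Y<-.07)&(Z>.062)&(Z<.078)
    P=W[m][:,:2]
    for a in np.arange(.05,.3,.005):
        Q=P@Rz(a) # coords in box frame
        # plate: sharpest extents
        q=Q[:,0]; mid=q.min()
        x=np.sort(q); 
        h,e=np.histogram(q,bins=np.arange(q.min()-.002,q.max()+.003,.002))
        sc=np.sum(np.diff(h.astype(float))**2)
        if best is None or sc>best[0]: best=(sc,a,h,e,Q)
    sc,a,h,e,Q=best
    print(n,'yaw',a,'x0',e[0].round(4));print(h.tolist())
    pl=Q[Q[:,0]>np.percentile(Q[:,0],40)]
    print('plate y',np.percentile(pl[:,1],[1,99]),'xmax',np.percentile(Q[:,0],99.5))
E
```

```text
[[-0.001  0.332  0.943]
 [-0.002  0.943 -0.332]
 [-1.    -0.002 -0.   ]] jaw yaw 1.231981961783576
[0.5621 0.0811]
[0.5655 0.161 ]
[0.569  0.2409]
scene yaw 0.16999999999999993 x0 0.4503
[0, 63, 87, 61, 59, 41, 12, 8, 10, 10, 8, 9, 11, 6, 13, 5, 9, 10, 4, 11, 4, 12, 10, 7, 32, 138, 85, 70, 91, 67, 86, 58, 87, 75, 72, 76, 93, 81, 70, 78, 75, 70, 73, 82, 77, 68, 69, 73, 71, 83, 66, 82, 68, 74, 63, 76, 67, 69, 67, 79, 62, 73, 62, 81, 70, 62, 67, 72, 60, 67, 74, 67, 69, 70, 57, 71, 61, 70, 62, 52, 53, 66, 67, 62, 66, 73, 60, 81, 81, 66, 45, 32, 12, 4, 0]
plate y [-0.3631286  -0.19929694] xmax 0.6336135511831059
top yaw 0.17499999999999993 x0 0.4501
[0, 34, 27, 32, 32, 23, 6, 5, 4, 4, 5, 4, 4, 4, 5, 6, 3, 5, 5, 4, 3, 5, 5, 5, 29, 52, 41, 42, 44, 45, 44, 39, 47, 45, 39, 45, 44, 42, 38, 46, 39, 48, 39, 44, 40, 43, 42, 41, 44, 41, 44, 40, 41, 48, 43, 42, 40, 44, 39, 45, 32, 48, 41, 44, 39, 41, 38, 47, 39, 40, 46, 42, 34, 41, 45, 40, 42, 38, 38, 35, 45, 37, 40, 44, 41, 40, 44, 42, 49, 49, 37, 29, 6, 1, 2, 0, 1, 0, 2, 0]
plate y [-0.36588725 -0.19693436] xmax 0.6338464197823576
```

```bash
python3 -m crank '[0.7,60,-60,0,0.1, 0.7,110,-110,-20,0.2, 0.7,150,-155,-40,0.296, 0.7,190,-195,-60,0.296, 0.7,230,-235,-90,0.296, 0.7,270,-280,-120,0.296, 0.7,314,-325,-150,0.296, 0.7,314,-325,-150,0.296, 0.7,314,-325,-150,0.296]' 40
```

```text
t: 1.23
tcp_pos: [0.523, 0.2619, 0.1044]
tool_rot: [0.016, 0.708, -0.017, 0.706]
force: [-0.1, 0.3, -0.1]
finger_gap: 0.698
```

```bash
python3 -m crank '[0.7,0,2,-40,0, 0.7,0,2,-76,0, 0.7,0,2,-76,0, 0.3,0,2,-76,0, 0.3,0,2,-76,0, 0.3,0,2,-76,0]' 40
python3 - <<'E'
from h import *
s=snap('scene');c=s['img'][100:240,200:380]
cv2.imwrite('pics/s1.png',cv2.resize(c,None,fx=4,fy=4,interpolation=cv2.INTER_CUBIC)[...,::-1])
E
```

```text
t: 1.98
tcp_pos: [0.5226, 0.2672, 0.0322]
tool_rot: [0.016, 0.706, -0.015, 0.708]
force: [-2.1, 1.5, 6.6]
finger_gap: 0.358
```

View pics/s1.png

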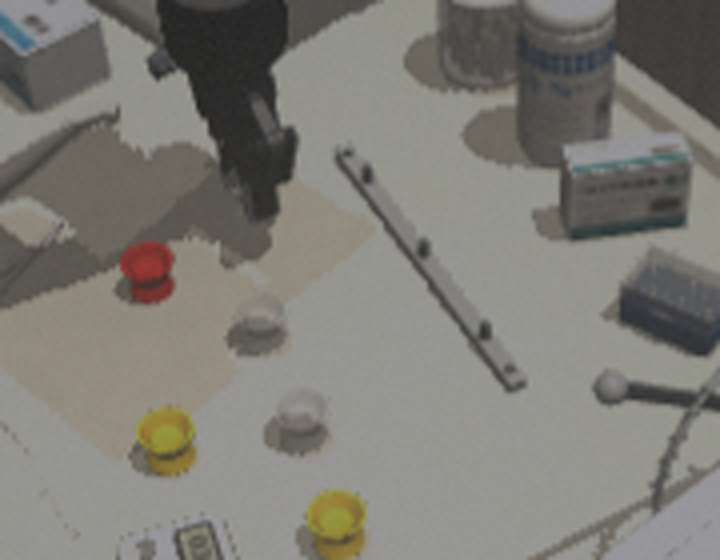

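```bash
python3 -m crank '[0.3,0,0,0,0, 0.3,0,0,0,0, 0.3,0,0,3,0, 0.3,0,0,3,0]' 40
python3 - <<'E'
from h import *
s=snap('scene');c=s['img'][110:210,200:330]
cv2.imwrite('pics/s2.png',cv2.resize(c,None,fx=6,fy=6,interpolation=cv2.INTER_CUBIC)[...,::-1])
print(manip.sense()['force'],manip.sense()['tcp_pos'])
E
```

```text
t: 2.52
tcp_pos: [0.522, 0.2664, 0.0338]
tool_rot: [0.015, 0.707, -0.015, 0.707]
force: [-0.0, -0.0, 0.0]
finger_gap: 0.356
[-0.01584478 -0.11924948 -0.29629313] [0.52181476 0.2663735  0.03353464]
```

View pics/s2.png

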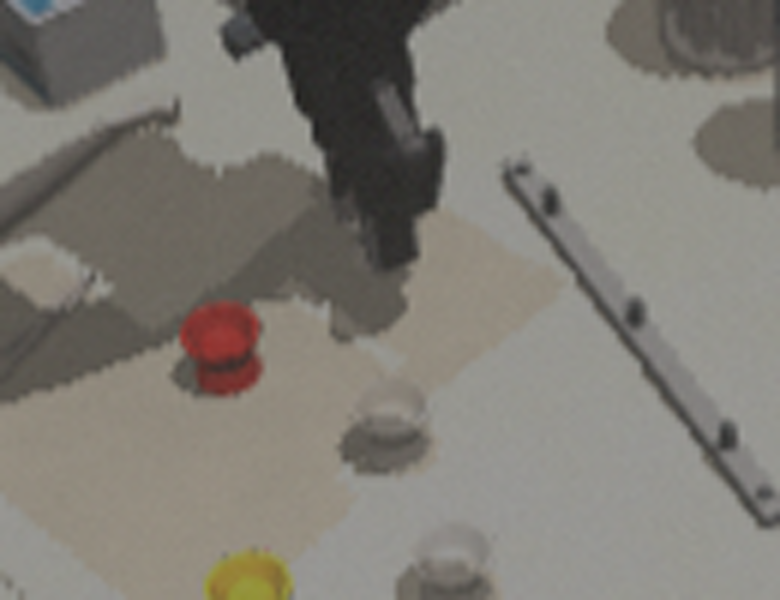

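```bash
python3 -m crank '[0.3,20,-12,0,0, 0.3,36,-23,0,0, 0.3,42,-25.5,0,0, 0.3,44,-25.5,0,0, 0.3,44,-25.5,-1.5,0, 0.3,44,-25.5,-3,0, 0.3,44,-25.5,-3,0]' 40; python3 -m crank '[0.3,1,0,0,0, 0.3,2,0,0,0,0.3,2,0,0,0]'
```

```text
t: 3.45
tcp_pos: [0.5659, 0.2408, 0.0322]
tool_rot: [0.014, 0.706, -0.015, 0.707]
force: [-1.6, -3.4, 10.1]
finger_gap: 0.353
t: 3.82
tcp_pos: [0.5661, 0.2409, 0.0322]
tool_rot: [0.014, 0.708, -0.015, 0.706]
force: [-4.3, -2.7, 13.9]
finger_gap: 0.353
```

```bash
python3 -m crank '[0.3,0,0,2,0, 0.3,0,0,2,0,0.3,0,0,2,0]'; python3 -m crank '[0.3,2,0,0,0, 0.3,2,0,0,0]'
```

```text
t: 4.2
tcp_pos: [0.5673, 0.2413, 0.0323]
tool_rot: [0.015, 0.707, -0.015, 0.707]
force: [-0.8, 2.3, 3.4]
finger_gap: 0.353
t: 4.45
tcp_pos: [0.5688, 0.2411, 0.0324]
tool_rot: [0.015, 0.708, -0.015, 0.706]
force: [-1.7, 0.2, 4.6]
finger_gap: 0.356
```

```bash
python3 -m crank '[0.65,0,0,0.5,0, 0.65,0,0,0.5,0, 0.65,0,0,30,0,0.65,-20,-20,70,0,0.65,-60,-60,75,0,0.65,-92,-80,75,0,0.65,-92,-82,75,0]' 
cat > meas.py <<'E'
from h import *
import sys
def circ(xy):
    A=np.c_[2*xy,np.ones(len(xy))];return np.linalg.lstsq(A,(xy**2).sum(1),rcond=None)[0][:2]
guess=[tuple(map(float,a.split(','))) for a in sys.argv[1:]]
for n in('scene','top'):
    s=snap(n);W=pts(s);X,Y,Z=W[...,0],W[...,1],W[...,2]
    cv2.imwrite(f'pics/m_{n}_{manip.sense()["t"]:.1f}.png',s['img'][...,::-1])
    for x,y in guess:
        m=(np.hypot(X-x,Y-y)<.024)&(Z>.013)&(Z<.04)
        p=W[m]; 
        if len(p)==0: print(n,'none');continue
        print(n,(x,y),len(p),'mean',p.mean(0).round(4),'ext',np.percentile(p,[2,98],axis=0).round(4).tolist())
E
python3 meas.py .5688,.2410 .4767,.1585 .4624,.0775
```

```text
t: 5.32
tcp_pos: [0.4744, 0.1578, 0.1072]
tool_rot: [0.015, 0.708, -0.016, 0.705]
force: [0.7, 0.3, -0.6]
finger_gap: 0.651
scene (0.5688, 0.241) 108 mean [0.5698 0.2413 0.0225] ext [[0.554, 0.2245, 0.0155], [0.5894, 0.255, 0.0283]]
scene (0.4767, 0.1585) 128 mean [0.4765 0.16   0.0223] ext [[0.4614, 0.1428, 0.0151], [0.49, 0.1734, 0.0284]]
scene (0.4624, 0.0775) 146 mean [0.4624 0.079  0.0223] ext [[0.447, 0.0623, 0.0146], [0.4759, 0.0921, 0.0288]]
top (0.5688, 0.241) 49 mean [0.5784 0.2406 0.0231] ext [[0.5699, 0.2272, 0.0146], [0.5892, 0.2533, 0.0307]]
top none
top (0.4624, 0.0775) 107 mean [0.4627 0.0765 0.0229] ext [[0.4477, 0.0625, 0.0152], [0.4776, 0.0901, 0.0307]]
```

```bash
python3 -m crank '[0.65,2,1,-40,0, 0.65,2,1,-73,0, 0.65,2,1,-73,0, 0.3,2,1,-73,0, 0.3,2,1,-73,0, 0.3,2,1,-73,0, 0.3,2,1,-70.5,0,0.3,2,1,-70.5,0]' 40
```

```text
t: 6.42
tcp_pos: [0.4799, 0.16, 0.0373]
tool_rot: [0.015, 0.707, -0.015, 0.707]
force: [-0.6, -0.5, -0.5]
finger_gap: 0.353
```

```bash
python3 -m crank '[0.3,30,0,0,0, 0.3,60,1,0,0, 0.3,80,1,0,0, 0.3,85,1,0,0, 0.3,85,1,0,0,0.3,85,1,-2,0, 0.3,85,1,-3,0, 0.3,85,1,-3,0]' 40; python3 -m crank '[0.3,1,0,0,0, 0.3,2,0,0,0,0.3,2,0,0,0]'
```

```text
t: 7.42
tcp_pos: [0.5633, 0.161, 0.0353]
tool_rot: [0.015, 0.707, -0.015, 0.706]
force: [-3.0, -0.8, 11.6]
finger_gap: 0.352
t: 7.8
tcp_pos: [0.5636, 0.161, 0.0353]
tool_rot: [0.015, 0.709, -0.015, 0.705]
force: [-6.2, -1.5, 13.2]
finger_gap: 0.355
```

```bash
python3 -m crank '[0.3,0,0,2,0, 0.3,0,0,2,0,0.3,0,0,2,0]';  python3 -m crank '[0.3,1.5,0,0,0, 0.3,1.5,0,0,0]'
```

```text
t: 8.18
tcp_pos: [0.5664, 0.161, 0.0355]
tool_rot: [0.015, 0.707, -0.015, 0.707]
force: [-0.2, -0.6, -0.1]
finger_gap: 0.35
t: 8.43
tcp_pos: [0.5685, 0.1609, 0.0356]
tool_rot: [0.015, 0.707, -0.015, 0.707]
force: [0.6, 0.1, -0.2]
finger_gap: 0.349
```

```bash
python3 -m crank '[0.3,1.5,0,0,0, 0.3,1.5,0,0,0, 0.3,1.5,0,0,0]'
```

```text
t: 8.8
tcp_pos: [0.5697, 0.161, 0.0358]
tool_rot: [0.015, 0.707, -0.015, 0.707]
force: [-0.2, 0.2, -0.0]
finger_gap: 0.352
```

```bash
python3 -m crank '[0.3,0,0,-0.7,0, 0.65,0,0,-0.7,0, 0.65,0,0,0,0, 0.65,0,0,30,0,0.65,-20,-20,70,0,0.65,-60,-60,75,0,0.65,-100,-80,75,0,0.65,-105,-83,75,0,0.65,-105,-83,75,0]' 
python3 meas.py .5688,.2410 .565,.161 .4624,.0775
```

```text
t: 9.93
tcp_pos: [0.4655, 0.0778, 0.1111]
tool_rot: [0.015, 0.706, -0.015, 0.708]
force: [0.3, 0.2, 0.1]
finger_gap: 0.652
scene (0.5688, 0.241) 62 mean [0.574  0.2367 0.0218] ext [[0.5593, 0.2237, 0.0142], [0.591, 0.2482, 0.0286]]
scene (0.565, 0.161) 121 mean [0.5665 0.1615 0.0221] ext [[0.5502, 0.1447, 0.0144], [0.5869, 0.1758, 0.028]]
scene (0.4624, 0.0775) 145 mean [0.4624 0.0792 0.0223] ext [[0.4466, 0.0621, 0.0149], [0.4763, 0.093, 0.028]]
top (0.5688, 0.241) 108 mean [0.57   0.2399 0.0231] ext [[0.5549, 0.2249, 0.0148], [0.5896, 0.2533, 0.0296]]
top (0.565, 0.161) 64 mean [0.5736 0.1578 0.0216] ext [[0.5637, 0.1437, 0.0136], [0.5881, 0.1717, 0.0286]]
top none
```

```bash
python3 -m crank '[0.65,-3,0,-40,0, 0.65,-3,0,-76,0, 0.65,-3,0,-76,0, 0.65,-3,0,-76,0, 0.3,-3,0,-76,0, 0.3,-3,0,-76,0, 0.3,-3,0,-76,0, 0.3,-3,0,-74,0,0.3,-3,0,-74,0]' 40
```

```text
t: 11.15
tcp_pos: [0.4619, 0.0779, 0.0373]
tool_rot: [0.015, 0.707, -0.015, 0.707]
force: [0.4, 1.4, -0.2]
finger_gap: 0.349
```

```bash
python3 -m crank '[0.3,35,1,0,0, 0.3,70,3,0,0, 0.3,92,3,0,0, 0.3,98,3,0,0, 0.3,99,3,0,0,0.3,99,3,0,0]' 40; python3 -m crank '[0.3,0.5,0,0,0, 0.3,0.5,0,0,0,0.3,0.5,0,0,0]'
```

```text
t: 11.9
tcp_pos: [0.5591, 0.081, 0.0365]
tool_rot: [0.015, 0.708, -0.015, 0.706]
force: [0.3, -0.2, 0.8]
finger_gap: 0.353
t: 12.28
tcp_pos: [0.561, 0.081, 0.0369]
tool_rot: [0.015, 0.707, -0.015, 0.707]
force: [0.5, 0.9, 1.1]
finger_gap: 0.352
```

```bash
python3 -m crank '[0.3,0.5,0,0,0, 0.3,0.5,0,-1.5,0, 0.3,0.5,0,-1.5,0, 0.65,0.5,0,-1.5,0, 0.65,0.5,0,0,0, 0.65,0.5,0,30,0,0.65,-40,-20,80,0,0.65,-90,-40,130,0,0.65,-120,-60,180,0,0.65,-140,-100,200,0]' 
python3 - <<'E'
from h import *
for n in('scene','top'):
    s=snap(n);W=pts(s);X,Y,Z=W[...,0],W[...,1],W[...,2]
    c=s['img'][120:220,230:350] if n=='scene' else s['img'][160:240,200:330]
    cv2.imwrite(f'pics/d_{n}.png',cv2.resize(c,None,fx=6,fy=6,interpolation=cv2.INTER_CUBIC)[...,::-1])
    # rail-frame coordinates
    a=-.043;x=(X-.589)*np.cos(a)+(Y-.16)*np.sin(a);y=-(X-.589)*np.sin(a)+(Y-.16)*np.cos(a)
    r=(abs(x)<.009)&(abs(y)<.12)&(Z>.006)&(Z<.014)
    print(n,'rail x med',np.median(x[r]),'slope',np.polyfit(y[r],x[r],1))
    for k in(-.08,0,.08):
        m=(x>-.05)&(x<-.0075)&(abs(y-k)<.03)&(Z>.014)&(Z<.036)
        p=(x>-.0075)&(x<.012)&(abs(y-k)<.012)&(Z>.017)
        xx,yy=x[m],y[m]
        print(k,m.sum(),'y mean',yy.mean().round(4),'y ext',np.percentile(yy,[3,97]).round(4),'x ext',np.percentile(xx,[2,98]).round(4),'pin',x[p].mean().round(4),y[p].mean().round(4),'Zmax',np.percentile(Z[m],95))
E
```

```text
t: 13.52
tcp_pos: [0.4202, -0.0189, 0.2386]
tool_rot: [0.014, 0.706, -0.014, 0.708]
force: [0.2, 0.1, 0.1]
finger_gap: 0.651
scene rail x med 0.00013179222926042996 slope [0.00537051 0.00012838]
-0.08 129 y mean -0.079 y ext [-0.0964 -0.0663] x ext [-0.0399 -0.0105] pin 0.0001 -0.0794 Zmax 0.0277168964026711
0 119 y mean 0.0006 y ext [-0.0149  0.0143] x ext [-0.0388 -0.0096] pin 0.0005 0.0004 Zmax 0.027390114658480468
0.08 88 y mean 0.0803 y ext [0.0644 0.0943] x ext [-0.0339 -0.009 ] pin 0.0008 0.0801 Zmax 0.027344899568608628
top rail x med 0.0007747763767438682 slope [-0.00077592  0.00074205]
-0.08 106 y mean -0.0815 y ext [-0.0958 -0.0678] x ext [-0.0395 -0.0091] pin 0.0011 -0.0796 Zmax 0.02924369356834633
0 106 y mean -0.0013 y ext [-0.0155  0.0124] x ext [-0.0394 -0.0086] pin 0.0011 -0.0006 Zmax 0.029093939811654312
0.08 103 y mean 0.0792 y ext [0.0639 0.092 ] x ext [-0.0371 -0.0087] pin 0.0008 0.0795 Zmax 0.029165800282023913
```

View pics/d_scene.png

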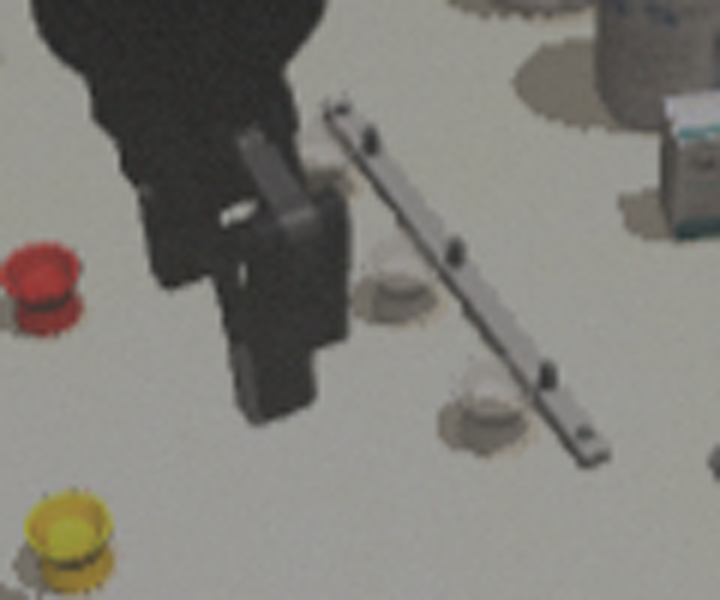

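View pics/d_top.png

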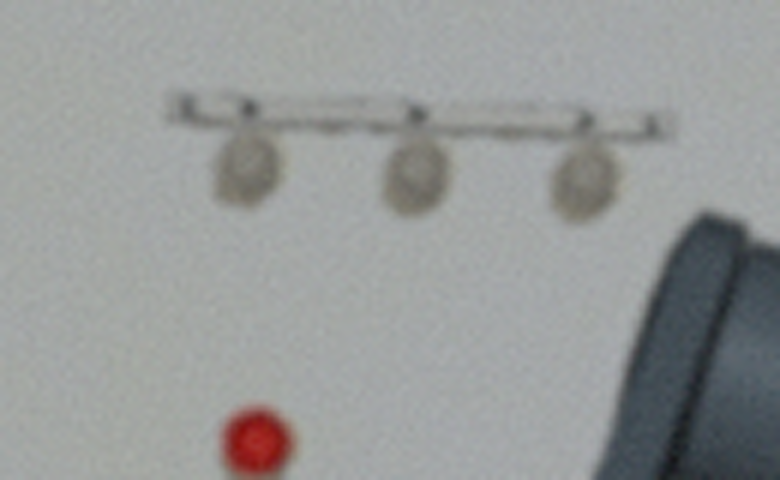

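```bash
python3 -m crank '[0.4,0,-50,0,-0.18, 0.4,0,-100,0,-0.36, 0.4,0,-140,0,-0.54, 0.4,10,-180,0,-0.72, 0.4,30,-180,0,-0.9, 0.4,50,-180,-20,-1.08, 0.4,78,-180,-60,-1.26, 0.4,78,-180,-90,-1.356, 0.4,78,-180,-108,-1.356, 0.4,78,-180,-108,-1.356]' 
python3 - <<'E'
from h import *
s=manip.sense();M=R.from_quat(s['tool_rot']).as_matrix();print(M.round(3),s['q'].round(2))
s=snap('scene');c=s['img'][160:320,290:480]
cv2.imwrite('pics/b1.png',cv2.resize(c,None,fx=4,fy=3.5,interpolation=cv2.INTER_CUBIC)[...,::-1])
E
```

```text
t: 14.88
tcp_pos: [0.4984, -0.1979, 0.1267]
tool_rot: [0.455, 0.543, -0.455, 0.539]
force: [-0.0, 0.5, 0.5]
finger_gap: 0.398
[[-0.004  0.985  0.172]
 [ 0.003  0.172 -0.985]
 [-1.    -0.003 -0.003]] [-0.59  0.6   1.76  0.    0.78 -0.76]
```

View pics/b1.png

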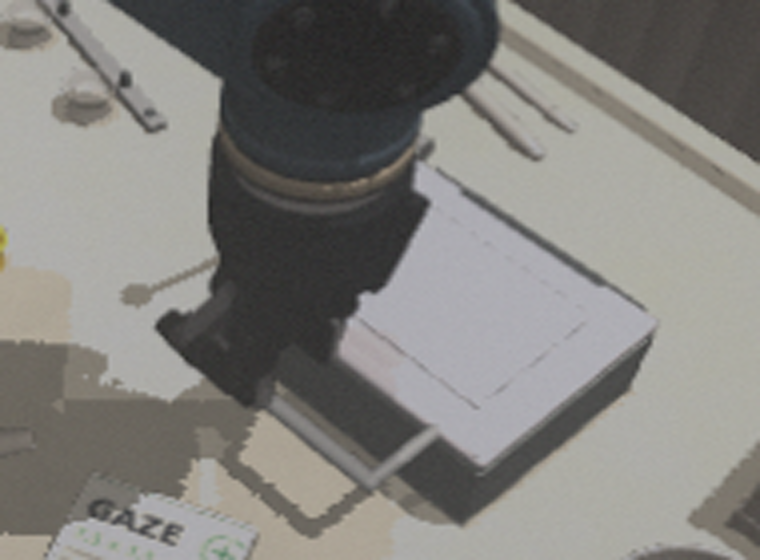

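```bash
python3 -m crank '[0.4,0,-3,-30,0, 0.4,0,-3,-57,0, 0.4,0,-3,-57,0, 0.4,0,-3,-57,0, 0.0,0,-3,-57,0, 0.0,0,-3,-57,0, 0.0,0,-3,-57,0, 0.0,0,-3,-57,0]' 60
python3 - <<'E'
from h import *
s=snap('scene');c=s['img'][160:320,290:480]
cv2.imwrite('pics/b2.png',cv2.resize(c,None,fx=4,fy=3.5,interpolation=cv2.INTER_CUBIC)[...,::-1])
E
```

```text
t: 15.92
tcp_pos: [0.5008, -0.2024, 0.0728]
tool_rot: [0.456, 0.54, -0.455, 0.542]
force: [4.9, 2.6, 5.1]
finger_gap: 0.092
```

View pics/b2.png

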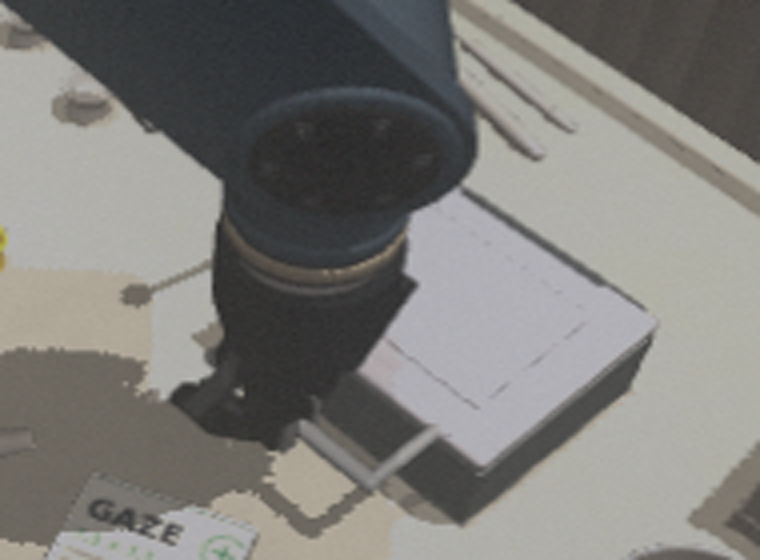

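```bash
python3 - <<'E'
from h import *
from scipy.optimize import least_squares
a=.1725;hx=.629
for n in('scene','top'):
    s=dict(np.load(n+'0.npz'));W=np.load(n+'W.npy')
    B=np.dstack([W[...,0]*np.cos(a)+W[...,1]*np.sin(a),-W[...,0]*np.sin(a)+W[...,1]*np.cos(a),W[...,2]])
    x,y,z=B[...,0],B[...,1],B[...,2]
    cy=-.281
    cam=np.array(s['origin'])
    m=(np.linalg.norm(W-np.array([.542,-.101,.172]),axis=2)<.013)
    P=B[m]
    f=lambda c:(np.linalg.norm(P-c,axis=1)-.008)
    o=np.array([cam[0]*np.cos(a)+cam[1]*np.sin(a),-cam[0]*np.sin(a)+cam[1]*np.cos(a),cam[2]])
    c0=P.mean(0)+(P.mean(0)-o)/np.linalg.norm(P.mean(0)-o)*.004
    c=least_squares(f,c0,loss='soft_l1',f_scale=.001).x
    d=np.array([hx-c[0],c[2]-.066]);print(n,len(P),c.round(4),'rel y',c[1]-cy,'ang',np.arctan2(d[1],d[0]),'r',np.hypot(*d))
    # arm line
    t=(hx-x);h=z-.066
    m=(abs(y-cy-.095)<.02)&(t>.02)&(t<.105)&(abs(np.arctan2(h,t)-.73)<.15)
    print('arm pts',m.sum(),'median ang',np.median(np.arctan2(h[m],t[m])),'fit',np.polyfit(t[m],h[m],1),'y',np.median(y[m])-cy)
    m=(x>.505)&(x<.62)&(y>-.35)&(y<-.21)&(abs(z-.07)<.01)
    print('cover z med',np.median(z[m]))
E
```

```text
scene 59 [ 0.5189 -0.1919  0.1678] rel y 0.08911132664582119 ang 0.746568038198132 r 0.14995800565945602
arm pts 134 median ang 0.7574699196750223 fit [0.90143019 0.0024811 ] y 0.08680155672081535
cover z med 0.07119608921653975
top 33 [ 0.5188 -0.1931  0.1689] rel y 0.08786213344377145 ang 0.7513333205943779 r 0.15075101993097545
arm pts 76 median ang 0.7862823422530796 fit [0.94522546 0.00224503] y 0.08824354713251081
cover z med 0.07179943518287624
```

```bash
python3 -m crank '[0,0.3,0,10.3,0, 0,1.2,0.2,20.6,0, 0,2.8,0.5,31,0, 0,4.9,0.8,40.9,0, 0,7.6,1.3,51,0, 0,10.9,1.9,60.6,0, 0,10.9,1.9,60.6,0]' 60
python3 - <<'E'
from h import *
s=manip.sense();p=s['tcp_pos']-[.5008,-.2024,.0728];a=.1725
print(p[0]*np.cos(a)+p[1]*np.sin(a),p[2],'th',np.arctan2(p[2],.172-(p[0]*np.cos(a)+p[1]*np.sin(a))),s['force'])
s=snap('scene');c=s['img'][130:320,290:480]
cv2.imwrite('pics/b3.png',cv2.resize(c,None,fx=4,fy=3,interpolation=cv2.INTER_CUBIC)[...,::-1])
E
```

```text
t: 16.85
tcp_pos: [0.5106, -0.2005, 0.1326]
tool_rot: [0.455, 0.541, -0.455, 0.542]
force: [4.2, -1.8, -7.0]
finger_gap: 0.092
0.009959089834930018 0.05982780284742395 th 0.3536885528995681 [ 4.24454354 -1.82354773 -6.99113633]
```

View pics/b3.png

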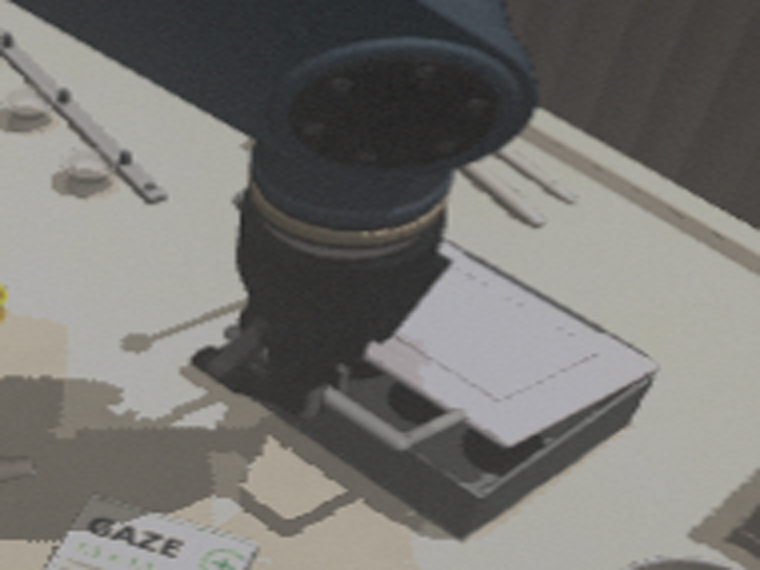

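```bash
python3 -m crank '[0,3.8,0.7,9.5,0, 0,8.2,1.4,18.8,0, 0,13.2,2.3,27.8,0, 0,18.7,3.3,36.5,0, 0,24.7,4.3,44.9,0, 0,28.9,5.0,50.2,0, 0,32.3,5.6,54.1,0, 0,32.3,5.6,54.1,0,0,32.3,5.6,54.1,0]' 60
cat > cov.py <<'E'
from h import *
s=manip.sense();p=s['tcp_pos']-[.5008,-.2024,.0728];a=.1725
bx=p[0]*np.cos(a)+p[1]*np.sin(a)
print('tcp th',np.arctan2(p[2],.172-bx),'r',np.hypot(p[2],.172-bx),s['force'].round(1),s['finger_gap'])
for n in('scene','top'):
    s=snap(n);W=pts(s)
    cv2.imwrite(f'pics/c_{n}_{manip.sense()["t"]:.1f}.png',s['img'][...,::-1])
    B=np.dstack([W[...,0]*np.cos(a)+W[...,1]*np.sin(a),-W[...,0]*np.sin(a)+W[...,1]*np.cos(a),W[...,2]])
    t=.629-B[...,0];y=B[...,1]+.285;h=B[...,2]-.0667
    th0=.74
    u=t*np.cos(th0)+h*np.sin(th0);v=-t*np.sin(th0)+h*np.cos(th0)
    m=(u>.01)&(u<.125)&(abs(y)<.075)&(abs(v)<.015)
    c=np.polyfit(u[m],v[m],1)
    for _ in range(3):
        r=v[m]-np.polyval(c,u[m]);mm=np.where(m.ravel())[0][abs(r)<.004];m=np.zeros(m.size,bool);m[mm]=True;m=m.reshape(v.shape);c=np.polyfit(u[m],v[m],1)
    print(n,'cover pts',m.sum(),'th',th0+np.arctan(c[0]),'offset(4mm exp)',c[1], 'v at u=.065',np.polyval(c,.065))
    m=(y>.08)&(y<.115)&(u>.03)&(u<.138)&(abs(v)<.012)
    if m.sum()>20:
        print('  arm pts',m.sum(),'fit th',th0+np.arctan(np.polyfit(u[m],v[m],1)[0]),'median v',np.median(v[m]),'med u',np.median(u[m]))
    m=(y>.075)&(y<.12)&(u>.138)&(u<.162)&(abs(v)<.02)
    if m.sum()>8:
        print('  ball pts',m.sum(),'mean u,v',u[m].mean(),v[m].mean(),'v ext',np.percentile(v[m],[5,95]),'y',y[m].mean())
E
python3 cov.py
```

```text
t: 18.02
tcp_pos: [0.54, -0.1952, 0.1864]
tool_rot: [0.453, 0.543, -0.456, 0.54]
force: [-2.4, -6.3, -4.2]
finger_gap: 0.09
tcp th 0.7101456609297668 r 0.17431441190840113 [-2.4 -6.3 -4.2] 0.08963134658967163
scene cover pts 941 th 0.687974115573537 offset(4mm exp) 0.005476123971117232 v at u=.065 0.0020913871180848046
  arm pts 50 fit th 0.7418894969721496 median v 0.001659298438990514 med u 0.11629455246160157
  ball pts 61 mean u,v 0.15392236624257963 0.0016556084065625337 v ext [-0.00487357  0.00721976] y 0.09087894047980861
top cover pts 825 th 0.6883628560697156 offset(4mm exp) 0.0057803257487089 v at u=.065 0.002420925032999175
  arm pts 72 fit th 0.7390003537880395 median v 0.0037660123927387226 med u 0.08327522901863631
  ball pts 35 mean u,v 0.15287578033322355 0.00396810362438918 v ext [-0.00231524  0.00830275] y 0.09239201188819977
```

```bash
python3 -m crank '[0,2.2,0.4,2.6,0, 0,4.5,0.8,5.2,0, 0,4.5,0.8,5.2,0, 0,4.5,0.8,5.2,0]' 60; python3 cov.py
```

```text
t: 18.62
tcp_pos: [0.544, -0.1944, 0.1913]
tool_rot: [0.453, 0.543, -0.457, 0.54]
force: [-2.5, -5.7, -5.8]
finger_gap: 0.092
tcp th 0.7466949572663255 r 0.17443717251722982 [-2.5 -5.7 -5.8] 0.09234548615799962
scene cover pts 804 th 0.7249869355154729 offset(4mm exp) 0.005502710461300566 v at u=.065 0.004526787946961195
  arm pts 54 fit th 0.739783944915274 median v 0.001307484562810865 med u 0.11531118332742687
  ball pts 59 mean u,v 0.15385307244611512 0.0015453470959356436 v ext [-0.00529126  0.00700011] y 0.09097358577797555
top cover pts 757 th 0.7240345773189589 offset(4mm exp) 0.005756271206748843 v at u=.065 0.004718430550947764
  arm pts 71 fit th 0.7353970992947034 median v 0.003806524985393387 med u 0.0828734017950862
  ball pts 35 mean u,v 0.15269486795050444 0.004366206518285535 v ext [-0.00093486  0.00853433] y 0.09232880396388823
```

```bash
python3 -m crank '[0,1.3,0.2,1.4,0, 0,1.3,0.2,1.4,0, 0,1.3,0.2,1.4,0]' 60; python3 cov.py; ls pics | tail -4;python3 - <<'E'
from h import *
a=.1725
for n in ('scene','top'):
  A=[];Bb=[]
  for k in range(3):
    W=pts(snap(n))
    B=np.dstack([W[...,0]*np.cos(a)+W[...,1]*np.sin(a),-W[...,0]*np.sin(a)+W[...,1]*np.cos(a),W[...,2]])
    t=.629-B[...,0];y=B[...,1]+.285;h=B[...,2]-.0667;th=.735
    u=t*np.cos(th)+h*np.sin(th);v=-t*np.sin(th)+h*np.cos(th)
    m=(abs(y)<.075)&(u>.01)&(u<.125)&(abs(v-.0055)<.006);A.append(np.polyfit(u[m],v[m],1))
    m=(y>.08)&(y<.115)&(u>.03)&(u<.138)&(abs(v)<.012);Bb.append(np.polyfit(u[m],v[m],1))
  print(n,'cover',.735+np.mean(A,0)[0],np.mean(A,0)[1],'arm',.735+np.mean(Bb,0)[0],np.mean(Bb,0)[1])
s=snap('scene');c=s['img'][130:320,290:480]
cv2.imwrite('pics/b4.png',cv2.resize(c,None,fx=4,fy=3,interpolation=cv2.INTER_CUBIC)[...,::-1])
E
```

```text
t: 19.1
tcp_pos: [0.5452, -0.1942, 0.1926]
tool_rot: [0.453, 0.543, -0.457, 0.54]
force: [-2.8, -6.3, -6.1]
finger_gap: 0.089
tcp th 0.7564777206675217 r 0.17448468583506152 [-2.8 -6.3 -6.1] 0.08870959462971793
scene cover pts 764 th 0.7355395672931607 offset(4mm exp) 0.005455450017015056 v at u=.065 0.005165519968304061
  arm pts 56 fit th 0.7427175247444939 median v 0.0014559855929848937 med u 0.11434241687934452
  ball pts 59 mean u,v 0.15392316725628322 0.0015045571337125373 v ext [-0.00511253  0.00749531] y 0.09102515745800903
top cover pts 742 th 0.7343817759521781 offset(4mm exp) 0.0057856031559048995 v at u=.065 0.005420414750465712
  arm pts 73 fit th 0.7430235955725786 median v 0.003632257781943246 med u 0.08330072199623328
  ball pts 34 mean u,v 0.1532741764400649 0.0042838963155046785 v ext [-0.00190639  0.0086183 ] y 0.09259343272189166
scene0.png
scene0z.png
top0.png
top0z.png
scene cover 0.7355498315081224 0.005461543852178097 arm 0.7406903514045472 0.0010490742779245027
top cover 0.7361931227877551 0.005681153005565734 arm 0.7504247025733629 0.0017847234040237372
```

View pics/b4.png

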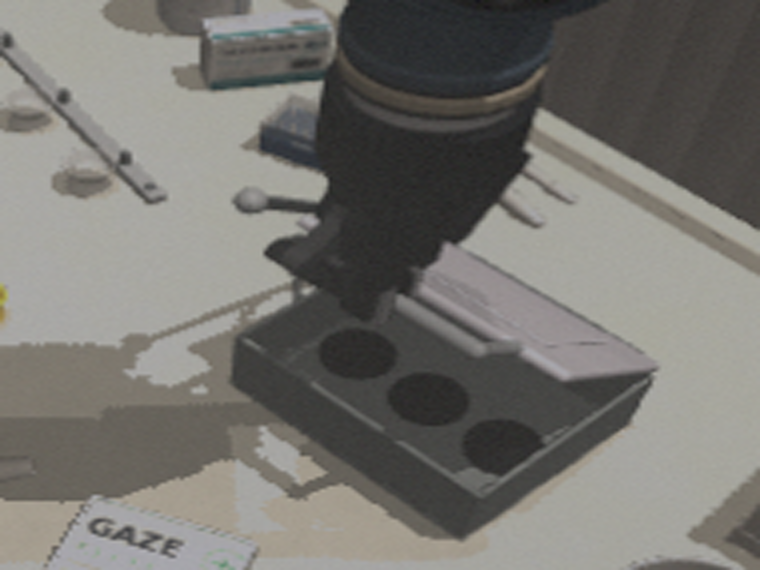

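```bash
python3 -m crank '[0,0.5,0.1,0.6,0, 0,0.5,0.1,0.6,0, 0,0.5,0.1,0.6,0, 0,0.5,0.1,0.6,0]' 60; python3 cov.py; python3 - <<'E'
from h import *
for n in('scene','top'):
    s=snap(n);W=pts(s);X,Y,Z=W[...,0],W[...,1],W[...,2]
    if n=='scene': cv2.imwrite('pics/fin.png',s['img'][...,::-1])
    a=-.043;x=(X-.589)*np.cos(a)+(Y-.16)*np.sin(a);y=-(X-.589)*np.sin(a)+(Y-.16)*np.cos(a)
    for k in(-.08,0,.08):
        m=(x>-.05)&(x<-.0075)&(abs(y-k)<.03)&(Z>.014)&(Z<.036)
        if m.sum(): print(n,k,m.sum(),'y',y[m].mean().round(4),'x ext',np.percentile(x[m],[2,98]).round(4))
E
```

```text
t: 20.05
tcp_pos: [0.5456, -0.1941, 0.193]
tool_rot: [0.453, 0.543, -0.457, 0.539]
force: [-2.3, -7.7, -6.5]
finger_gap: 0.092
tcp th 0.7602281922127091 r 0.17449531018537898 [-2.3 -7.7 -6.5] 0.09179044517319991
scene cover pts 764 th 0.7389771719196521 offset(4mm exp) 0.0054746456643099085 v at u=.065 0.00540816181590266
  arm pts 56 fit th 0.7422451152654189 median v 0.0012410771949027087 med u 0.11452420905917694
  ball pts 59 mean u,v 0.15394548140805697 0.0016601496902134292 v ext [-0.00489006  0.00701841] y 0.09090634036688042
top cover pts 732 th 0.7428107703266353 offset(4mm exp) 0.005570697530134261 v at u=.065 0.00575339808250344
  arm pts 73 fit th 0.7471822140961324 median v 0.0038106580485895523 med u 0.08414875884889739
  ball pts 35 mean u,v 0.15295275142712988 0.004032699291432343 v ext [-0.00193189  0.00887881] y 0.09240064090679215
scene -0.08 130 y -0.0789 x ext [-0.0398 -0.0106]
scene 0 112 y 0.0006 x ext [-0.0389 -0.0101]
scene 0.08 105 y 0.0809 x ext [-0.0381 -0.0095]
top -0.08 103 y -0.0816 x ext [-0.0393 -0.009 ]
top 0 106 y -0.0013 x ext [-0.0397 -0.009 ]
top 0.08 99 y 0.079 x ext [-0.0376 -0.0086]
```

View pics/fin.png

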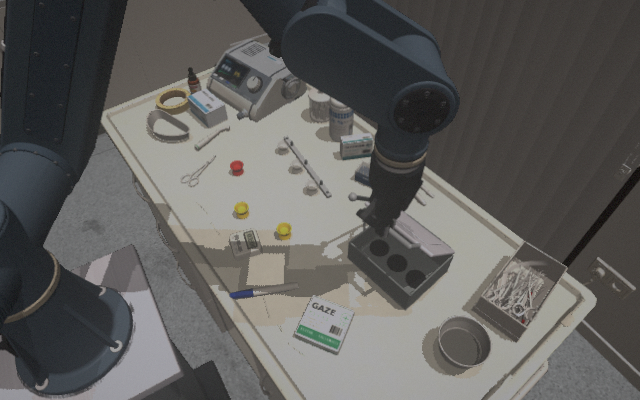

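The final view shows the three clear dishes standing along the rail at about (283,147), (296,168) and (310,187). The cover is held open by the bar at (385,225), and the setting ball is still at (353,197). The bystanders and look-alikes in view look unmoved. The cover and arm angles agree to about 0.005 rad, so I'm handing in.

```bash
python3 -c "
from station import workorder
print(workorder.sign_off())"
```

```text
the job is handed in; nothing more can be done
None
```

The job is done and handed in at about 20 s. With the cover still shut, I gripped each clear dish by the rim and slid or carried it to the rail, one before each pin. I then pinched the bar, lifted the cover and am still holding it with a 60 N grip.

**Dishes:** All three stand upright. In the last check they were within about 2 mm of their pins along the rail. Their centres measured about 23 to 25 mm in front of the rail's centre line, against 23.5 mm asked. The dish at spot1 may be 1 to 1.5 mm short of the rail; I did not correct it.

**Cover:** The plane of the plate measures 0.739 rad in the scene camera and 0.743 rad in the top camera. The setting arm measures 0.742 and 0.747 rad by its line, and about 0.733 to 0.751 rad from the ball.

**Readings that disagreed:** The angle worked out from the gripper position was 0.760 rad, about 0.02 higher than the cameras. I trusted the plate measurement, because the gripper's distance from the hinge came out 2.5 mm too long.

**Left alone:** The setting ball is where it started, and in the final picture the other things in view look untouched. I did not measure the bystanders and look-alikes individually.

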